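# Clamp the bending pipe in its bracket with the U-bolt

### The arm

A 6-joint arm with a two-finger parallel gripper is mounted at the origin on the work surface. World frame = base frame: x ahead of the robot, y to its left, z up, the work surface at z = 0. Lengths are in m, angles in rad, forces in N, time in s.
With the tool pointing down it reaches from about 0.2 to 0.875 m from the base axis. Payload 3.4 kg.
Tool frame: the origin (TCP) lies on the centre line of the jaws, within the pads' length; the fingertips stand 25 mm ahead of it and the grasp point (between the pads) lies 6 mm ahead of it; z points along the fingers, y is the direction in which the jaws open and shut (so a half turn about z gives the same grasp; the last joint's range is limited). The gripper opens to 94 mm and grips with 3 to 60 N. Pads are 16 mm wide; open, the fingers measure 119 mm over their backs; the gripper's body (75 mm by 177 mm) begins 78 mm behind the grasp point.
Start: joints at [-1.274, 0.276, 1.505, -0, 1.361, -0.121], TCP at [0.233, -0.526, 0.23] pointing down, gripper open.
Joint ranges: [-2.89, 2.89], [-0.75, 2.08], [0.22, 2.7], [-1.18, 4.32], [0.11, 2.71], [-2.7, 2.7]. Speed limits (rad/s): [2.57, 2.57, 3.14, 3.14, 3.14, 3.14].

### API

Orientations are given as a rotation vector (axis times angle).
In Python, from bench import env gives the robot as it stands.
- The arm moves only by the tool servo_tool, never from a script. Its argument "moves" is a list that holds one entry, the list of rows, each a list of 7 numbers: the shift along the tool's x, y, z in m, then the turn, a rotation vector about the tool's x, y, z in degrees, then the opening, from 0 (shut) to 1 (fully open). A call has 1 to 8 rows; each row is the pose to reach, as a shift and turn from the pose commanded when the call began, along the tool's axes at that moment; what a row does not reach only later rows make up. A row lasts 1/8 s, in which the tool goes at most 62.5 mm and 10.7 degrees, less where a joint would pass 70% of its speed; a pose out of reach is approached as far as the arm can. A call with a gripper value outside its range is refused whole. The fingers move at their own pace and stop on an object; "grip_force" is the grip in N (left out, the last holds). Time passes only in rows, so rows that repeat a pose let the fingers close. It gives the time, the measured TCP pose, the force and the opening at its end, in the units of the state.
- env.get_state(): the state, without advancing time (a new reading comes with each control period).
- env.grab_frame(name): name is "scene" or "top" or "wrist"; returns a dict with "color" (384x512x3 uint8, blue, green, red), "camera_matrix" (3x3 intrinsics, pixels), "camera_from_world" (4x4, takes a point from world to camera coordinates). Camera axes: x right, y down, z forward; pixel columns grow to the right and rows downward; lengths in m; the calibration is good to about 2 mm. A picture is of the moment at which its call begins. There is no depth.
- env.sign_off(): hands the job in, once; it reports no verdict.
The state is a dict: "t": time; "q": joint angles; "joint_vel": joint speeds; "tau": joint torques, N m; "tool_pos": TCP position; "orientation": TCP orientation; "ft_force": force on the tool from outside, world axes, zero at the start; "ft_torque": the same for the moment, N m; "finger_gap": finger opening in m.
Only numpy, scipy, OpenCV 4.12 (cv2) and the standard library are available. Lean on these libraries where they do the work, as an engineer would, in place of code of your own. Each camera call takes 0.05 s, during which the arm holds its last target.

### The job

Clamp the luthier's bending pipe down: take the narrower of the two U-bolts off its timber stand, bring it down astride the pipe, feel for the two holes in the steel plate below, and press both legs through them until the U-bolt's bridge sits fully home on the pipe. The plate's place along the pipe is not known exactly, so search and press gently, never with heavy force on plate or pipe; let go of it at the end. Leave the wider U-bolt on its stand and the other things on the bench where they are.

Things in the scene. Friction and masses are not known exactly. Their poses are not given: they have to be found in the camera images.
- bracket: Fixed bracket: plywood base 270 x 160 x 15 mm with a horizontal aluminium pipe 40 mm in diameter from x = -125 to +165 mm, axis at y = 0 and 71 mm above the bench, in two cradle blocks (x = -95 and +125 mm, 20 mm thick, 82 mm high). Origin on the bench under the pipe axis; x along the pipe, y across it, z up. A steel hole plate lies on rails under the pipe (see plate_ref).
- pipe_top (a point): Point on top of the pipe, at bracket x = 0, y = 0, 91 mm above the bench; same axes as the bracket. The U-bolt's bridge ends up resting on the pipe here or up to 40 mm towards +x.
- plate_ref (a point): Bracket x = 0, y = 0, level with the hole plate's top (45 mm). Plate 120 (x) x 150 (y) x 8 mm, bolted tight. Two through holes, 10.5 mm wide, chamfered, at y = -26 and +26 mm, at the same x: somewhere from +4 to +40 mm of this point, not measured, different each time. Below each hole a tight-sliding brass stop must be shoved down by the leg tip: the last 9 mm take a push of about 10 N; weight alone does not do it.
- ubolt_grip (a point): Narrower U-bolt, loose, about 0.16 kg, upright astride a fixed timber stand (60 x 41 mm, 70 mm high). Point: centre of its wooden grip block (24 mm along x, 50 along y, 40 high), z up. Under the block a flat steel bridge (24 x 60 x 8 mm, underside 28 mm below this point). Its x lies along the pipe, either way round, when fitted; this point is then 119 mm above the bench, or 139 with tips on the plate.
- ubolt_tips (a point): The same U-bolt: point midway between the tips of its legs, 94 mm below the grip point, same axes. The legs are round steel, 8 mm in diameter with tips tapered to 6 mm, at y = -26 and +26 mm of this point (44 mm free between them), 66 mm long below the bridge.
- wide_ubolt_grip (a point): The wider U-bolt, not to be used: same but legs at y = -38 and +38 mm, bridge 84 mm long; astride another timber stand (65 mm wide, 70 mm high). The point is the centre of its grip block.
- hammer: Hammer lying on the bench, a bystander.
- chisel: Long-bladed hand tool with a handle lying on the bench, a bystander.
- sanding_block: Cork sanding block 90 x 55 x 35 mm, a bystander; origin under its centre.
- offcut: Wood offcut 70 x 45 x 50 mm, a bystander; origin under its centre.
- glue: White bottle 54 mm wide, 120 mm high, a bystander; origin under its centre.
- tin: Low round jar with a steel lid, 68 mm wide, 50 mm high, a bystander; origin under its centre.
- fret_caul: Dark wooden caul 130 x 30 x 18 mm, a bystander; origin under its centre.
Not all that is in view belongs to the job. Leave any yellow look-alike of the part that bears ubolt_grip alone.

How it is judged:
By the outcome, as a careful person would: the job done as asked, in the order asked, and still so for the second after the job is handed in, with the robot touching nothing.
It also fails if it takes over 69 s, if anything falls off the work surface, if the arm or the gripper's body presses on something with over 40 N, if the wrist force passes 120 N, or if a joint passes its speed limit or range.

## Working session

There is one attempt and no reset: what is moved stays moved. The work goes in short steps, Python scripts to look and compute and a tool call to move; the robot and the scene stay as the last step left them, time stands still between calls to the robot, and variables do not carry over. Pictures are saved under pics/ and viewed, and the job is handed in when it is done.

Besides the shell and the picture viewer there is one more tool, called after "Emit:" as a command line: name --argument value ..., lists and objects as JSON in quotes. servo_tool: Moves the arm, as the interface text tells. Its arguments: {"type":"object","properties":{"moves":{"type":"array"},"grip_force":{"type":"number"}},"required":["moves"]}

```bash
mkdir -p pics; ls
python3 - <<'E'
from bench import env
import cv2,numpy as np
np.set_printoptions(precision=4,suppress=True)
s=env.get_state();print(s)
for n in ["scene","top","wrist"]:
    f=env.grab_frame(n);cv2.imwrite(f"pics/{n}0.png",f["color"])
    print(n,f["camera_matrix"],f["camera_from_world"])
E
```

```text
pics
{'t': 0.0, 'q': array([-1.274 ,  0.2766,  1.5061,  0.    ,  1.3607, -0.121 ]), 'joint_vel': array([-0.0002,  0.0004,  0.0013,  0.0002, -0.0003,  0.0003]), 'tau': array([ -0.0008, -40.4594, -23.7229,   0.0698,   0.0343,  -0.0001]), 'tool_pos': array([ 0.2331, -0.525 ,  0.2296]), 'orientation': array([-3.0715, -0.6511,  0.0002]), 'ft_force': array([ 0.5901, -0.8191, -0.5414]), 'ft_torque': array([ 0.021 ,  0.0489, -0.0378]), 'finger_gap': 0.09404399562914485}
scene [[381.1219   0.     262.6617]
 [  0.     381.1219 189.7805]
 [  0.       0.       1.    ]] [[ 0.8338  0.552   0.0009 -0.4496]
 [ 0.4646 -0.7009 -0.5412 -0.2301]
 [-0.2982  0.4517 -0.8409  1.2962]
 [ 0.      0.      0.      1.    ]]
top [[365.7611   0.     259.3196]
 [  0.     365.7611 188.8176]
 [  0.       0.       1.    ]] [[-0.0257 -0.9995  0.0209 -0.0345]
 [-0.9955  0.0236 -0.0918  0.5328]
 [ 0.0913 -0.0232 -0.9956  1.0747]
 [ 0.      0.      0.      1.    ]]
wrist [[338.5969   0.     254.8359]
 [  0.     338.5969 194.1626]
 [  0.       0.       1.    ]] [[ 0.4063 -0.9138 -0.0015 -0.5741]
 [-0.8797 -0.3916  0.2699 -0.028 ]
 [-0.2472 -0.1083 -0.9629  0.3926]
 [ 0.      0.      0.      1.    ]]
```

View pics/scene0.png

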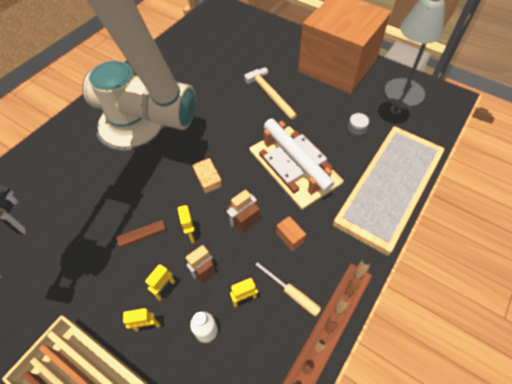

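View pics/top0.png

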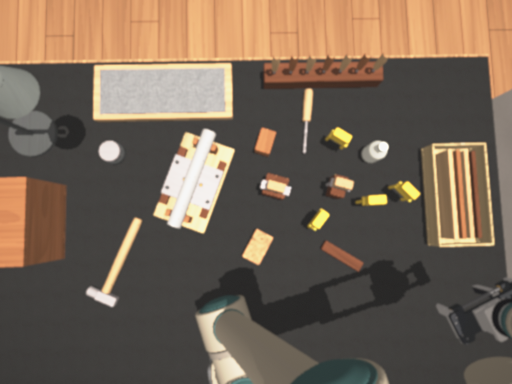

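View pics/wrist0.png

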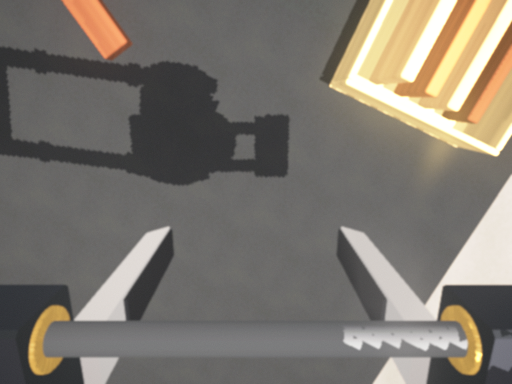

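The top view shows the bracket around (193,185) and two U-bolts at (276,186) and (341,185). The yellow look-alikes lie around them. I'll enlarge the U-bolt and bracket areas.

Run:
```python
import cv2,numpy as np
t=cv2.imread("pics/top0.png");s=cv2.imread("pics/scene0.png")
a=cv2.resize(t[160:215,240:370],(780,330),interpolation=cv2.INTER_CUBIC)
b=cv2.resize(s[180:290,170:280],(600,600),interpolation=cv2.INTER_CUBIC)
c=cv2.resize(t[120:240,145:245],(500,600),interpolation=cv2.INTER_CUBIC)
cv2.imwrite("pics/a.png",a);cv2.imwrite("pics/b.png",b);cv2.imwrite("pics/c.png",c)
```

```text
(no output)
```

View pics/a.png

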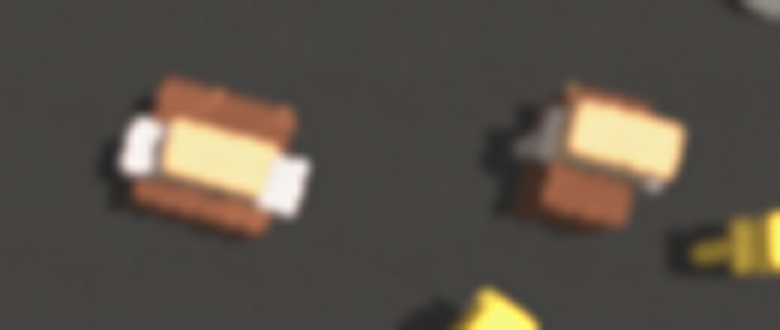

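View pics/b.png

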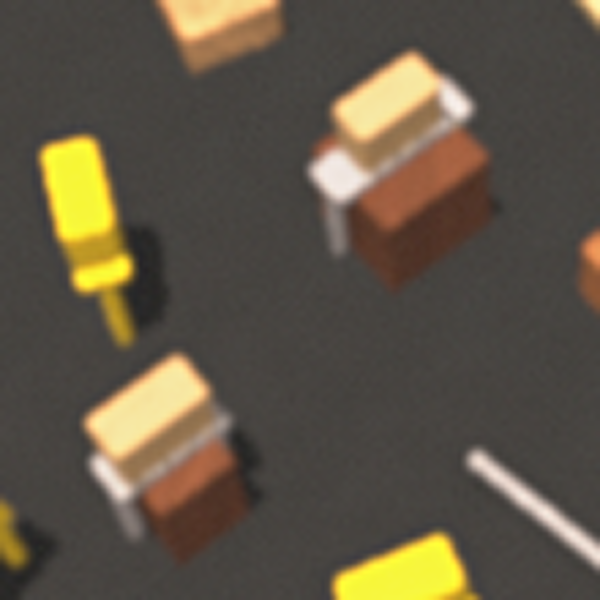

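View pics/c.png

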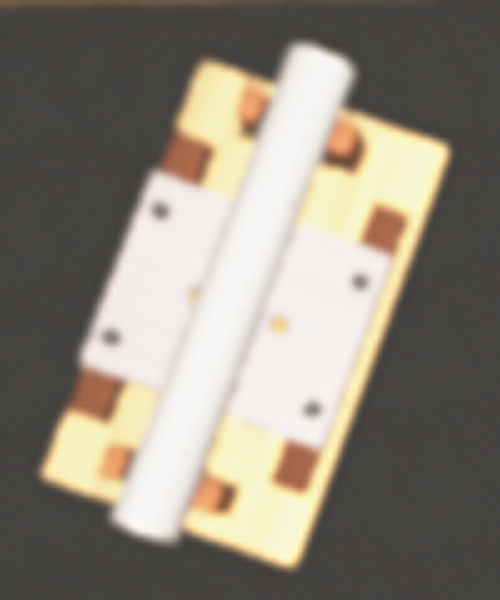

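```bash
cat > h.py <<'E'
import cv2,numpy as np
np.set_printoptions(precision=4,suppress=True)
def ray(f,uv,z):
    K=f["camera_matrix"];T=f["camera_from_world"];R=T[:3,:3];c=-R.T@T[:3,3]
    d=R.T@np.linalg.solve(K,[uv[0],uv[1],1.]);return c+d*(z-c[2])/d[2]
def line(f,uv):
    K=f["camera_matrix"];T=f["camera_from_world"];R=T[:3,:3];c=-R.T@T[:3,3]
    d=R.T@np.linalg.solve(K,[uv[0],uv[1],1.]);return c,d/np.linalg.norm(d)
def tri(obs):
    A=np.zeros((3,3));b=np.zeros(3)
    for f,uv in obs:
        c,d=line(f,uv);P=np.eye(3)-np.outer(d,d);A+=P;b+=P@c
    return np.linalg.solve(A,b)
def proj(f,p):
    T=f["camera_from_world"];q=f["camera_matrix"]@(T[:3,:3]@np.array(p)+T[:3,3]);return q[:2]/q[2]
E
python3 - <<'E'
from h import *
from bench import env
f=env.grab_frame("top");g=env.grab_frame("scene")
c=lambda u,v:(145+u/5,120+v/5)
b=lambda u,v:(170+u*110/600,180+v*110/600)
# base corners
for n,(u,v) in dict(TL=(205,60),TR=(452,148),BR=(295,570),BL=(42,475)).items():
    print(n,ray(f,c(u,v),.015))
for n,(u,v),z in [("pipe_topL",(290,45),.071),("pipe_topR",(355,70),.071),("botL",(112,517),.071),("botR",(178,543),.071),("holeL",(195,295),.041),("holeR",(280,324),.041),("screwUL",(160,210),.047),("screwUR",(360,282),.047),("screwLL",(111,338),.047),("screwLR",(312,409),.047)]:
    print(n,ray(f,c(u,v),z))
a=lambda u,v:(240+u/6,160+v/6)
P=[(578,102),(685,128),(672,180),(566,150)]
Q=[(178,353),(210,392),(125,465),(86,422)]
for p in P: print("top",ray(f,a(*p),.118))
for p in Q: print("scn",ray(g,b(*p),.118))
E
```

```text
TL [0.7128 0.1723 0.015 ]
TR [0.6548 0.0222 0.015 ]
BR [0.401 0.121 0.015]
BL [0.4615 0.2714 0.015 ]
pipe_topL [0.7064 0.1131 0.071 ]
pipe_topR [0.6908 0.0755 0.071 ]
botL [0.4351 0.217  0.071 ]
botR [0.4195 0.1798 0.071 ]
holeL [0.5647 0.1747 0.041 ]
holeR [0.5463 0.1248 0.041 ]
screwUL [0.615  0.1938 0.047 ]
screwUR [0.5694 0.0767 0.047 ]
screwLL [0.5397 0.2228 0.047 ]
screwLR [0.4952 0.1059 0.047 ]
top [ 0.551  -0.2597  0.118 ]
top [ 0.5378 -0.3088  0.118 ]
top [ 0.5138 -0.3016  0.118 ]
top [ 0.5289 -0.2531  0.118 ]
scn [ 0.5338 -0.2553  0.118 ]
scn [ 0.5571 -0.2622  0.118 ]
scn [ 0.5475 -0.3091  0.118 ]
scn [ 0.5208 -0.3031  0.118 ]
```

```bash
cat >> h.py <<'E'
from scipy.spatial.transform import Rotation as Rn
def delta(s,p,yaw):
    """shift in tool axes (mm) & rotvec deg to reach p with tool y along (-sin yaw, cos yaw), z down"""
    R=Rn.from_rotvec(s["orientation"]).as_matrix()
    best=None
    for sg in (1,-1):
        y=sg*np.array([-np.sin(yaw),np.cos(yaw),0]);z=np.array([0,0,-1.]);x=np.cross(y,z)
        r=np.rad2deg(Rn.from_matrix(R.T@np.c_[x,y,z]).as_rotvec())
        if best is None or np.linalg.norm(r)<np.linalg.norm(best):best=r
        print("option",sg,r)
    return 1000*R.T@(np.array(p)-s["tool_pos"]),best
E
python3 - <<'E'
from h import *
from bench import env
f=env.grab_frame("top");g=env.grab_frame("scene")
b=lambda u,v:(170+u*110/600,180+v*110/600)
a=lambda u,v:(240+u/6,160+v/6)
P=[(578,102),(685,128),(672,180),(566,150)]
Q=[(178,353),(210,392),(125,465),(86,422)]
# same corners: top P0=far/left ; scene order by world match
for i,j in ((0,1),(1,2),(2,3),(3,0)): print(tri([(f,a(*P[i])),(g,b(*Q[j]))]))
s=env.get_state();print(Rn.from_rotvec(s["orientation"]).as_matrix())
print(delta(s,[.536-.02,-.281,.25],np.deg2rad(-15.7)))
E
```

```text
[ 0.553  -0.2608  0.1095]
[ 0.5412 -0.3092  0.1082]
[ 0.5159 -0.3025  0.1097]
[ 0.5303 -0.254   0.1111]
[[ 0.914   0.4058 -0.0001]
 [ 0.4058 -0.914   0.0004]
 [ 0.     -0.0004 -1.    ]]
option 1 [  -0.0063   -0.027  -140.3612]
option -1 [-0.0212  0.005  39.6388]
(array([ 357.5967, -108.7327,  -19.6841]), array([-0.0212,  0.005 , 39.6388]))
```

Emit:
servo_tool --moves '[[[0.372,-0.116,-0.02,0,0,39.6,1],[0.372,-0.116,-0.02,0,0,39.6,1],[0.372,-0.116,-0.02,0,0,39.6,1],[0.372,-0.116,-0.02,0,0,39.6,1],[0.372,-0.116,-0.02,0,0,39.6,1],[0.372,-0.116,-0.02,0,0,39.6,1],[0.372,-0.116,-0.02,0,0,39.6,1],[0.372,-0.116,-0.02,0,0,39.6,1]]]' --grip_force 40

```text
t: 1.35
tool_pos: [0.5276, -0.267, 0.2503]
orientation: [-3.113, 0.422, -0.0]
ft_force: [0.9, 0.4, 0.1]
finger_gap: 0.0942
```

Run:
```python
from h import *
from bench import env
s=env.get_state();print(s["t"],s["tool_pos"],s["q"])
f=env.grab_frame("wrist");cv2.imwrite("pics/w1.png",f["color"])
```

```text
1.35 [ 0.5276 -0.267   0.2503] [-0.5862  0.2905  1.4346  0.0001  1.4163  1.2542]
```

View pics/w1.png

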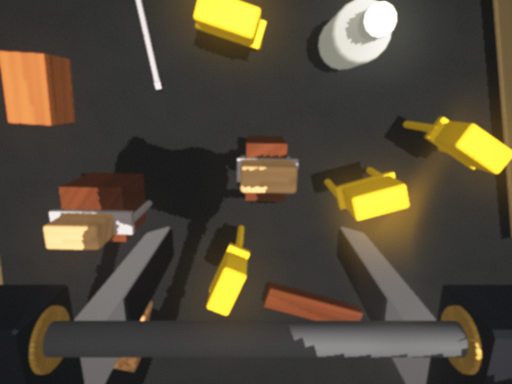

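Run:
```python
import cv2
t=cv2.imread("pics/w1.png")
cv2.imwrite("pics/w1a.png",cv2.resize(t[125:215,215:325],(733,600),interpolation=cv2.INTER_CUBIC))
```

```text
(no output)
```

View pics/w1a.png

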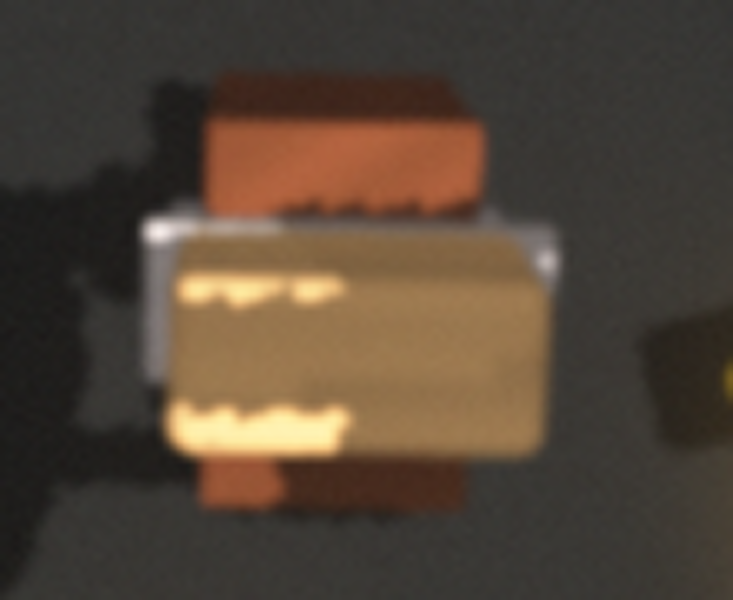

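Run:
```python
from h import *
from bench import env
f=env.grab_frame("wrist");t=env.grab_frame("top");g=env.grab_frame("scene")
s=env.get_state()
a=lambda u,v:(215+u/6.664,125+v/6.667)
pts={k:ray(f,a(*v),z) for k,v,z in [("TL",(172,273),.118),("TR",(552,284),.118),("BR",(545,458),.118),("BL",(168,455),.118),("brL",(143,218),.078),("brR",(558,226),.078)]}
for k,v in pts.items(): print(k,v)
C=sum(pts[k] for k in("TL","TR","BR","BL"))/4;print("C",C)
d=pts["brL"]-pts["brR"];print("len",np.linalg.norm(d),"yaw",np.rad2deg(np.arctan2(-d[0],d[1])))
d=pts["BL"]-pts["BR"];print(np.linalg.norm(d),np.rad2deg(np.arctan2(-d[0],d[1])))
tt=lambda u,v:(240+u/6,160+v/6)
b=lambda u,v:(170+u*110/600,180+v*110/600)
ct=tt(*np.mean([(578,102),(685,128),(672,180),(566,150)],0));cs=b(*np.mean([(178,353),(210,392),(125,465),(86,422)],0))
cw=a(360,366)
print("tri all",tri([(f,cw),(t,ct),(g,cs)]),tri([(f,cw),(t,ct)]),tri([(f,cw),(g,cs)]))
R=Rn.from_rotvec(s["orientation"]).as_matrix();print(R)
print(delta(s,[C[0],C[1],.101+.006],np.deg2rad(-15.0)))
```

```text
TL [ 0.5525 -0.2625  0.118 ]
TR [ 0.5379 -0.3095  0.118 ]
BR [ 0.5155 -0.3031  0.118 ]
BL [ 0.5292 -0.2552  0.118 ]
brL [ 0.5544 -0.257   0.078 ]
brR [ 0.537  -0.3152  0.078 ]
C [ 0.5338 -0.2826  0.118 ]
len 0.06072195502044495 yaw -16.632333788396846
0.0498185939995313 -15.994694411120829
tri all [ 0.5342 -0.282   0.1103] [ 0.5331 -0.2824  0.1131] [ 0.5337 -0.2813  0.108 ]
[[ 0.9625 -0.2713 -0.0008]
 [-0.2713 -0.9625 -0.0004]
 [-0.0007  0.0006 -1.    ]]
option 1 [  0.0617  -0.0545 179.258 ]
option -1 [ 0.0349  0.0394 -0.742 ]
(array([ 11.8842,  10.1291, 143.3631]), array([ 0.0349,  0.0394, -0.742 ]))
```

Emit:
servo_tool --moves '[[[0.012,0.01,0.03,0,0,0.5,1],[0.012,0.01,0.08,0,0,0.5,1],[0.012,0.01,0.12,0,0,0.5,1],[0.012,0.01,0.143,0,0,0.5,1],[0.012,0.01,0.143,0,0,0.5,1],[0.012,0.01,0.143,0,0,0.5,1]]]'

```text
t: 2.3
tool_pos: [0.5353, -0.2827, 0.1086]
orientation: [3.109, -0.443, 0.003]
ft_force: [-0.3, 0.1, 0.4]
finger_gap: 0.0938
```

Run:
```python
from h import *
from bench import env
s=env.get_state();print(s["t"],s["tool_pos"],s["ft_force"])
f=env.grab_frame("wrist");cv2.imwrite("pics/w2.png",f["color"])
```

```text
2.3 [ 0.5353 -0.2827  0.1086] [-0.2622  0.1366  0.4345]
```

View pics/w2.png

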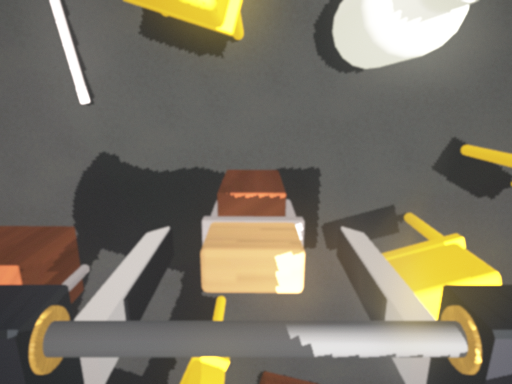

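Emit:
servo_tool --moves '[[[0,0,0,0,0,0,0.4],[0,0,0,0,0,0,0.4],[0,0,0,0,0,0,0.4],[0,0,0,0,0,0,0.4],[0,0,0,0,0,0,0.4],[0,0,0,0,0,0,0.4],[0,0,0,0,0,0,0.4],[0,0,0,0,0,0,0.4]]]' --grip_force 40

```text
t: 3.35
tool_pos: [0.5351, -0.2814, 0.1075]
orientation: [-3.11, 0.442, -0.0]
ft_force: [0.4, 0.1, 0.2]
finger_gap: 0.0503
```

Emit:
servo_tool --moves '[[[0,0,-0.003,0,0,0,0.2],[0,0,-0.02,0,0,0,0.2],[0,0,-0.05,0,0,0,0.2],[0,0,-0.09,0,0,0,0.2],[0,0,-0.14,0,0,0,0.2],[0,0,-0.15,0,0,0,0.2],[0,0,-0.15,0,0,0,0.2]]]'

```text
t: 4.22
tool_pos: [0.535, -0.2815, 0.2579]
orientation: [3.11, -0.442, 0.001]
ft_force: [-1.1, 0.1, -2.3]
finger_gap: 0.0497
```

Run:
```python
from h import *
from bench import env
s=env.get_state();print(s["t"],s["tool_pos"],s["ft_force"],s["finger_gap"])
f=env.grab_frame("wrist");cv2.imwrite("pics/w3.png",f["color"])
f=env.grab_frame("scene");cv2.imwrite("pics/s3.png",f["color"])
```

```text
4.225 [ 0.535  -0.2815  0.2579] [-1.0812  0.0871 -2.3447] 0.049749568417379
```

View pics/w3.png

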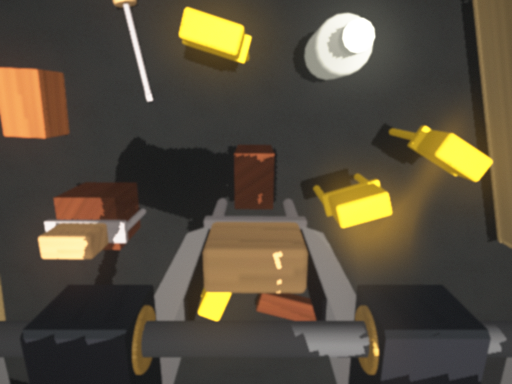

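View pics/s3.png

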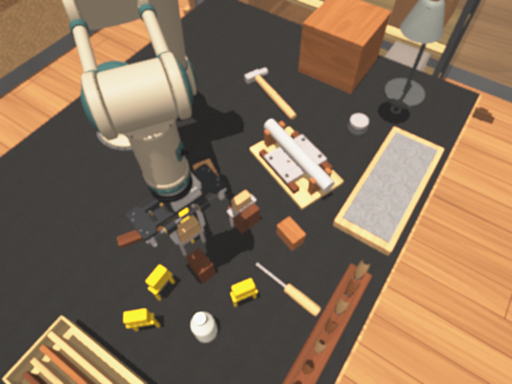

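Emit:
servo_tool --moves '[[[-0.17,-0.425,0,0,0,4.8,0.2],[-0.17,-0.425,0,0,0,4.8,0.2],[-0.17,-0.425,0,0,0,4.8,0.2],[-0.17,-0.425,0,0,0,4.8,0.2],[-0.17,-0.425,0,0,0,4.8,0.2],[-0.17,-0.425,0,0,0,4.8,0.2],[-0.17,-0.425,0,0,0,4.8,0.2],[-0.17,-0.425,0,0,0,4.8,0.2]]]'

```text
t: 5.32
tool_pos: [0.4881, 0.1772, 0.2552]
orientation: [3.09, -0.565, -0.007]
ft_force: [0.7, -0.8, -2.8]
finger_gap: 0.0498
```

Emit:
servo_tool --moves '[[[0,0,0,0,0,0,0.2],[0,0,0,0,0,0,0.2],[0,0,0,0,0,0,0.2]]]'

```text
t: 5.7
tool_pos: [0.4902, 0.1727, 0.257]
orientation: [3.088, -0.574, -0.001]
ft_force: [0.0, 0.1, -1.8]
finger_gap: 0.0499
```

Run:
```python
from h import *
from bench import env
s=env.get_state();print(s["t"],s["tool_pos"],s["ft_force"],s["finger_gap"],s["q"])
R=Rn.from_rotvec(s["orientation"]).as_matrix();print(R)
f=env.grab_frame("wrist");cv2.imwrite("pics/w4.png",f["color"])
np.savez("w4.npz",**{k:f[k] for k in("camera_matrix","camera_from_world")})
```

```text
5.7 [0.4902 0.1727 0.257 ] [ 0.0149  0.1087 -1.7845] 0.049946984871111454 [ 0.2052  0.1784  1.5708 -0.0006  1.3933  2.1438]
[[ 0.9332 -0.3595 -0.0009]
 [-0.3595 -0.9332 -0.0008]
 [-0.0005  0.0011 -1.    ]]
```

View pics/w4.png

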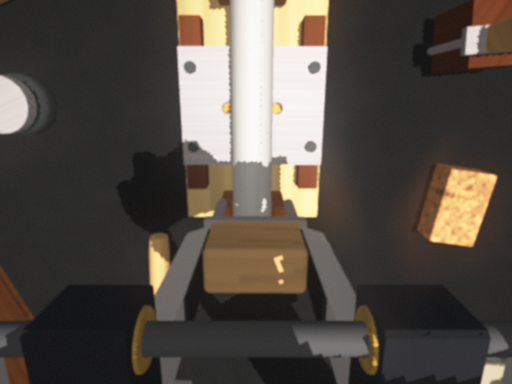

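The wrist view shows the brass spots of the two holes at about (227,107) and (278,107). The pipe runs vertically around column 253, with plate screws at the four corners.

Run:
```python
from h import *
from bench import env
im=cv2.imread("pics/w4.png");f=dict(np.load("w4.npz"))
s=env.get_state();R=Rn.from_rotvec(s["orientation"]).as_matrix();p0=s["tool_pos"]
cv2.imwrite("pics/w4a.png",cv2.resize(im[35:175,170:335],(707,600),interpolation=cv2.INTER_CUBIC))
hsv=cv2.cvtColor(im,cv2.COLOR_BGR2HSV)
roi=np.zeros(im.shape[:2],np.uint8);roi[85:130,195:310]=255
m=cv2.inRange(hsv,(10,80,80),(40,255,255))&roi
n,l,st,c=cv2.connectedComponentsWithStats(m)
rel=lambda w:1000*R.T@(w-p0)
for i in range(1,n):
    if st[i,4]>5: print("brass",st[i],c[i],rel(ray(f,c[i],.041)),rel(ray(f,c[i],.045)))
d=cv2.inRange(cv2.cvtColor(im,cv2.COLOR_BGR2GRAY),0,140);roi[:]=0;roi[55:80,182:204]=255;roi[55:80,302:322]=255;roi[135:160,186:204]=255;roi[135:160,302:320]=255
n,l,st,c=cv2.connectedComponentsWithStats(d&roi)
for i in range(1,n):
    if st[i,4]>20: print("screw",st[i],c[i],rel(ray(f,c[i],.047)))
# pipe edges along rows by gradient of intensity
g=cv2.cvtColor(im,cv2.COLOR_BGR2GRAY)
for r in (8,12,20,30,38,90,125):
    print(r,list(zip(range(225,280),g[r,225:280]))[0:14],list(zip(range(225,280),g[r,225:280]))[40:])if r in(12,30) else 0
```

```text
brass [223 103   8  10  66] [226.8333 107.3788] [ 70.4661 -30.0827 216.1318] [ 70.5583 -29.7623 212.132 ]
brass [272 103   9  10  75] [276.0533 107.6533] [ 70.2163  22.1597 216.1669] [ 70.3111  21.9167 212.1667]
screw [185  62  10  11  90] [189.4889  66.8889] [110.2954 -66.539  210.0984]
screw [309  62  11  11  85] [313.7176  67.1765] [110.1096  59.2411 210.1828]
screw [186 141  18  19 287] [193.5923 151.1951] [ 24.6992 -66.5215 210.1177]
screw [305 142  10   9  68] [310.0294 146.0882] [ 30.2811  59.0794 210.2007]
12 [(225, np.uint8(195)), (226, np.uint8(147)), (227, np.uint8(128)), (228, np.uint8(127)), (229, np.uint8(127)), (230, np.uint8(134)), (231, np.uint8(148)), (232, np.uint8(162)), (233, np.uint8(174)), (234, np.uint8(186)), (235, np.uint8(199)), (236, np.uint8(207)), (237, np.uint8(213)), (238, np.uint8(220))] [(265, np.uint8(238)), (266, np.uint8(236)), (267, np.uint8(234)), (268, np.uint8(231)), (269, np.uint8(227)), (270, np.uint8(218)), (271, np.uint8(209)), (272, np.uint8(202)), (273, np.uint8(208)), (274, np.uint8(227)), (275, np.uint8(234)), (276, np.uint8(236)), (277, np.uint8(235)), (278, np.uint8(235)), (279, np.uint8(232))]
30 [(225, np.uint8(213)), (226, np.uint8(170)), (227, np.uint8(138)), (228, np.uint8(128)), (229, np.uint8(129)), (230, np.uint8(133)), (231, np.uint8(147)), (232, np.uint8(163)), (233, np.uint8(176)), (234, np.uint8(190)), (235, np.uint8(202)), (236, np.uint8(210)), (237, np.uint8(216)), (238, np.uint8(221))] [(265, np.uint8(239)), (266, np.uint8(237)), (267, np.uint8(235)), (268, np.uint8(231)), (269, np.uint8(226)), (270, np.uint8(218)), (271, np.uint8(208)), (272, np.uint8(201)), (273, np.uint8(212)), (274, np.uint8(230)), (275, np.uint8(237)), (276, np.uint8(237)), (277, np.uint8(236)), (278, np.uint8(234)), (279, np.uint8(234))]
```

View pics/w4a.png

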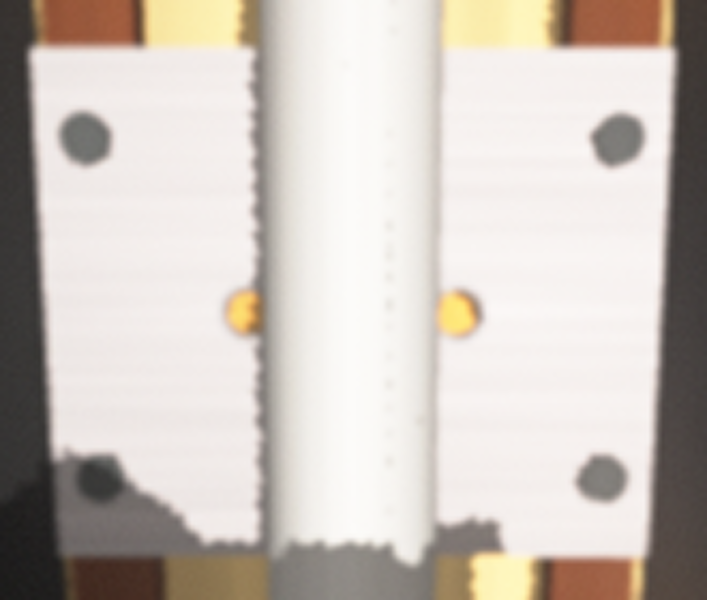

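Run:
```python
import cv2
im=cv2.imread("pics/w4.png")
cv2.imwrite("pics/w4b.png",cv2.resize(im[185:305,180:330],(750,600),interpolation=cv2.INTER_CUBIC))
```

```text
(no output)
```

View pics/w4b.png

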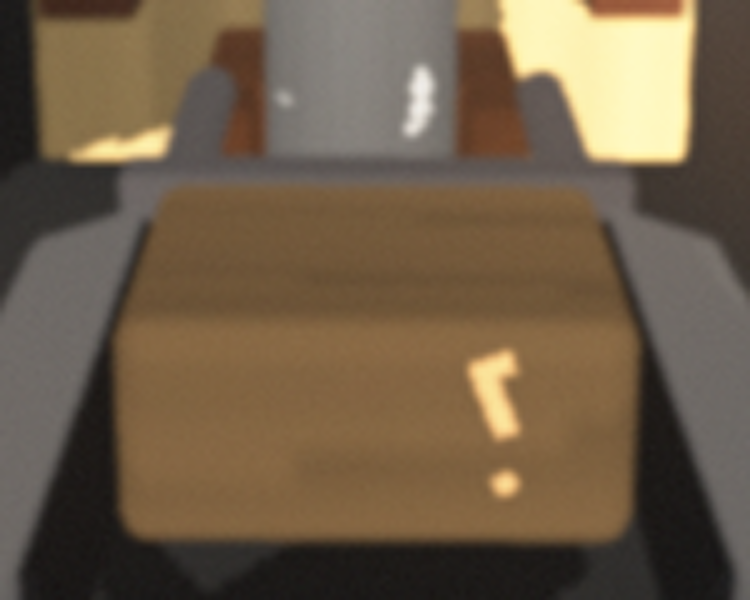

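Run:
```python
from h import *
from bench import env
f=dict(np.load("w4.npz"))
s=env.get_state();R=Rn.from_rotvec(s["orientation"]).as_matrix();p0=s["tool_pos"]
rel=lambda w:1000*R.T@(w-p0)
zb=p0[2]-.0095
c=lambda u,v:(180+u/5,185+v/5)
for n,uv,z in [("tipL",(214,68),zb-.094),("tipR",(541,72),zb-.094),("b",(118,325),zb+.02),("b",(636,325),zb+.02),("b",(632,540),zb+.02),("b",(122,540),zb+.02),("br",(120,172),zb-.02),("br",(635,174),zb-.02)]:
    print(n,rel(ray(f,c(*uv),z)))
```

```text
tipL [  2.7876 -25.7922 103.4821]
tipR [  2.1467  26.2247 103.5171]
b [ 11.5778 -24.0967 -10.5188]
b [ 11.5932  23.9665 -10.4865]
b [-10.985   24.5405 -10.4811]
b [-10.9955 -24.6213 -10.514 ]
br [ 12.1114 -29.6702  29.4774]
br [11.8896 29.795  29.5173]
```

Emit:
servo_tool --moves '[[[0.035,-0.0037,0,0,0,0,0.2],[0.0705,-0.0037,0.02,0,0,0,0.2],[0.0705,-0.0037,0.05,0,0,0,0.2],[0.0705,-0.0037,0.05,0,0,0,0.2],[0.0705,-0.0037,0.05,0,0,0,0.2],[0.0705,-0.0037,0.05,0,0,0,0.2]]]'

```text
t: 6.5
tool_pos: [0.5579, 0.1524, 0.2091]
orientation: [-3.088, 0.571, -0.004]
ft_force: [-0.1, 0.4, -2.4]
finger_gap: 0.0497
```

Run:
```python
from h import *
from bench import env
s=env.get_state();R=Rn.from_rotvec(s["orientation"]).as_matrix();p=s["tool_pos"]
old=np.array([0.4902,0.1727,0.257]);print(s["t"],p,1000*R.T@(p-old),s["ft_force"],R)
f=env.grab_frame("wrist");cv2.imwrite("pics/w5.png",f["color"])
np.savez("w5.npz",**{k:f[k] for k in("camera_matrix","camera_from_world")})
```

```text
6.5 [0.5579 0.1524 0.2091] [70.3803 -5.1735 48.0849] [-0.0697  0.3947 -2.3507] [[ 0.9338 -0.3577  0.0029]
 [-0.3577 -0.9338  0.0004]
 [ 0.0026 -0.0014 -1.    ]]
```

View pics/w5.png

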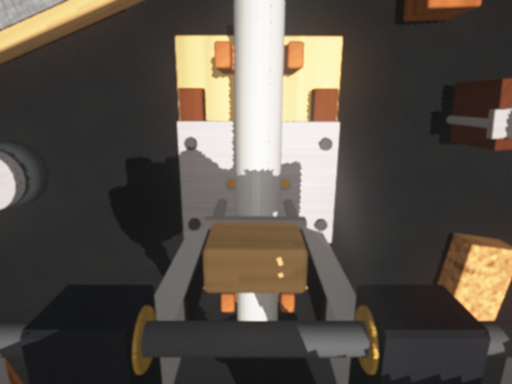

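Emit:
servo_tool --moves '[[[0,0,0,0,0,0,0.2],[0,0,0,0,0,0,0.2]]]'

```text
t: 6.8
tool_pos: [0.5573, 0.1524, 0.2079]
orientation: [-3.089, 0.571, -0.001]
ft_force: [0.5, -0.3, -2.1]
finger_gap: 0.0497
```

```bash
cat > m.py <<'E'
from h import *
from bench import env
import sys
n=sys.argv[1]
s=env.get_state();R=Rn.from_rotvec(s["orientation"]).as_matrix();p0=s["tool_pos"]
f=env.grab_frame("wrist");im=f["color"];cv2.imwrite(f"pics/{n}.png",im)
print(s["t"],p0,s["ft_force"],s["finger_gap"]);print(R)
rel=lambda w:1000*R.T@(w-p0)
d=((cv2.cvtColor(im,cv2.COLOR_BGR2GRAY)<140)*255).astype(np.uint8);roi=np.zeros(d.shape,np.uint8)
for x0,y0 in eval(sys.argv[2]): roi[y0-9:y0+10,x0-9:x0+10]=255
nn,l,st,c=cv2.connectedComponentsWithStats(d&roi)
for i in range(1,nn):
    if st[i,4]>20: print("screw",st[i],c[i],rel(ray(f,c[i],.047)))
E
python3 m.py w6 "[(191,144),(326,144),(321,224)]"; python3 -c "
import cv2
im=cv2.imread('pics/w6.png')
cv2.imwrite('pics/w6b.png',cv2.resize(im[115:245,170:345],(788,585),interpolation=cv2.INTER_CUBIC))"
```

```text
6.8 [0.5573 0.1524 0.2079] [ 0.4692 -0.2745 -2.1287] 0.049700117301440375
[[ 0.9339 -0.3575  0.0008]
 [-0.3575 -0.9339  0.    ]
 [ 0.0007 -0.0003 -1.    ]]
screw [182 137  19  17 198] [189.8939 146.1263] [ 36.8679 -61.0361 160.9473]
screw [319 138  12  10  92] [324.9891 142.6957] [ 40.128   64.6703 160.9138]
screw [315 219  11  11  99] [320.1414 223.8081] [-40.1016  64.3779 160.8563]
```

View pics/w6b.png

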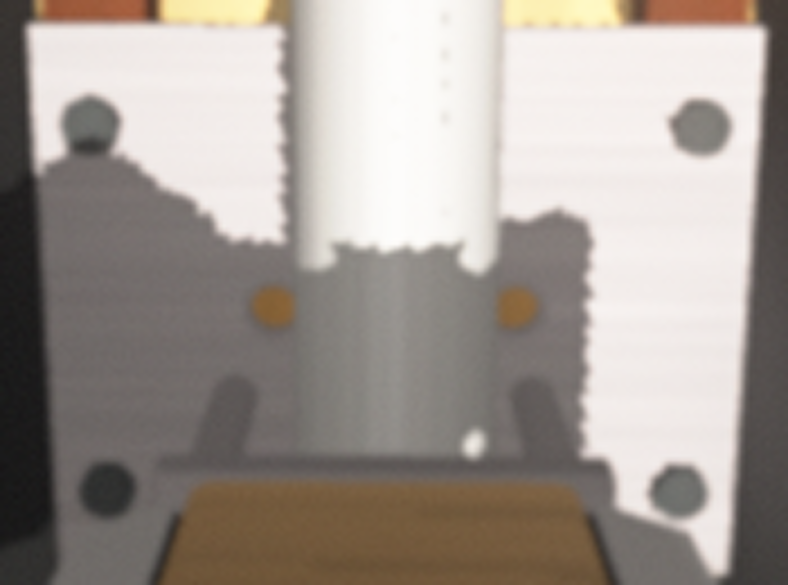

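Emit:
servo_tool --moves '[[[0.0004,0.0017,0,0,0,0,0.2],[0.0004,0.0017,0,0,0,0,0.2],[0.0004,0.0017,0,0,0,0,0.2]]]'

```text
t: 7.22
tool_pos: [0.557, 0.1505, 0.2074]
orientation: [3.089, -0.572, -0.0]
ft_force: [-0.3, -0.5, -2.9]
finger_gap: 0.0497
```

```bash
cat >> m.py <<'E'
E
python3 m.py w7 "[(190,142),(326,142),(321,224)]"; python3 -c "
import cv2
im=cv2.imread('pics/w7.png')
cv2.imwrite('pics/w7b.png',cv2.resize(im[115:245,170:345],(788,585),interpolation=cv2.INTER_CUBIC))"
```

```text
7.225 [0.557  0.1505 0.2074] [-0.2956 -0.4903 -2.8533] 0.049653499358146294
[[ 0.9338 -0.3579 -0.0001]
 [-0.3579 -0.9338 -0.0001]
 [-0.0001  0.0001 -1.    ]]
screw [181 138  19  14 161] [188.2609 145.1242] [ 37.8369 -62.3996 160.3503]
screw [317 138  12  11  99] [322.8485 143.1717] [ 39.7246  62.5964 160.3625]
screw [312 219  13  15 128] [317.7422 225.7578] [-42.0173  62.0113 160.3691]
```

View pics/w7b.png

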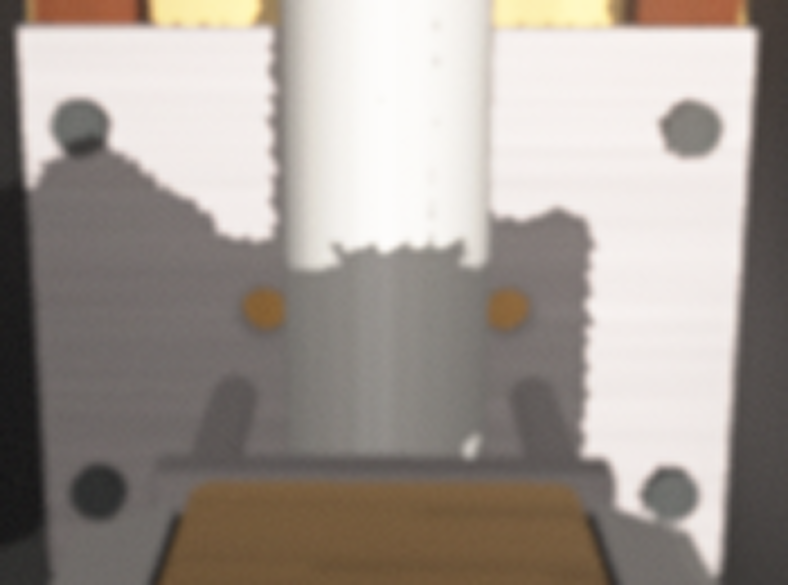

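Run:
```python
from h import *
from bench import env
s=env.get_state();R=Rn.from_rotvec(s["orientation"]).as_matrix();p0=s["tool_pos"]
f=env.grab_frame("wrist");rel=lambda w:1000*R.T@(w-p0)
c=lambda u,v:(170+u/4.5,115+v/4.5)
for n,uv,z in [("pipe",(283,100),.073),("pipe",(491,100),.073),("pipe",(286,400),.073),("pipe",(489,400),.073),("tip",(236,376),p0[2]-.1035),("tip",(530,377),p0[2]-.1035),("brass",(265,309),.042),("brass",(507,309),.042),("sc",(80,126),.047),("sc",(691,128),.047),("sc",(99,491),.047),("sc",(669,493),.047)]:
    print(n,rel(ray(f,c(*uv),z)))
```

```text
pipe [ 47.9762 -19.1404 134.3731]
pipe [ 47.9981  20.0333 134.3779]
pipe [-11.1859 -19.5486 134.3786]
pipe [-11.1614  20.8134 134.3835]
tip [  2.8828 -26.2786 103.4965]
tip [  2.7298  25.7111 103.5029]
brass [ -0.2294 -25.8015 165.3768]
brass [ -0.1984  26.5849 165.3832]
sc [ 39.8429 -62.7719 160.3685]
sc [ 39.5029  63.2406 160.384 ]
sc [-40.3235 -62.8314 160.3759]
sc [-40.7148  62.8322 160.3914]
```

Emit:
servo_tool --moves '[[[0,0.0005,0.006,0,0,0,0.2],[0,0.0005,0.012,0,0,0,0.2],[0,0.0005,0.018,0,0,0,0.2],[0,0.0005,0.024,0,0,0,0.2],[0,0.0005,0.03,0,0,0,0.2],[0,0.0005,0.03,0,0,0,0.2]]]'

```text
t: 8.07
tool_pos: [0.5565, 0.15, 0.1768]
orientation: [3.089, -0.571, -0.002]
ft_force: [-0.5, -0.0, -1.0]
finger_gap: 0.0498
```

Emit:
servo_tool --moves '[[[0,0,0.005,0,0,0,0.2],[0,0,0.01,0,0,0,0.2],[0,0,0.015,0,0,0,0.2],[0,0,0.02,0,0,0,0.2],[0,0,0.022,0,0,0,0.2],[0,0,0.022,0,0,0,0.2]]]'

```text
t: 8.82
tool_pos: [0.5568, 0.1501, 0.1553]
orientation: [3.089, -0.572, -0.0]
ft_force: [0.4, 0.5, -2.3]
finger_gap: 0.0497
```

```bash
python3 m.py w8 "[(190,142)]"; python3 -c "
from h import *
from bench import env
f=env.grab_frame('scene');print(env.get_state()['ft_force'])
cv2.imwrite('pics/s8.png',cv2.resize(f['color'][100:220,230:350],(600,600),interpolation=cv2.INTER_CUBIC))"
```

```text
8.825 [0.5568 0.1501 0.1553] [ 0.4473  0.4608 -2.2875] 0.04965743420955453
[[ 0.9338 -0.3578 -0.0003]
 [-0.3578 -0.9338 -0.0001]
 [-0.0002  0.0002 -1.    ]]
[ 0.2582 -0.3607 -2.6124]
```

View pics/w8.png

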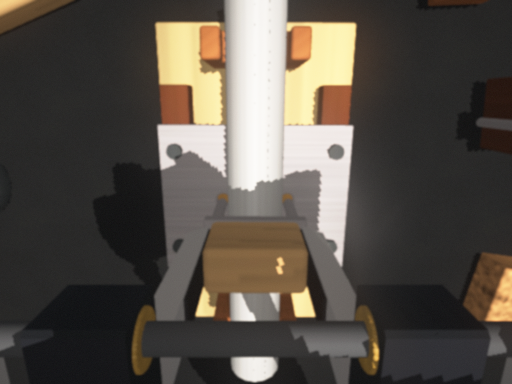

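View pics/s8.png

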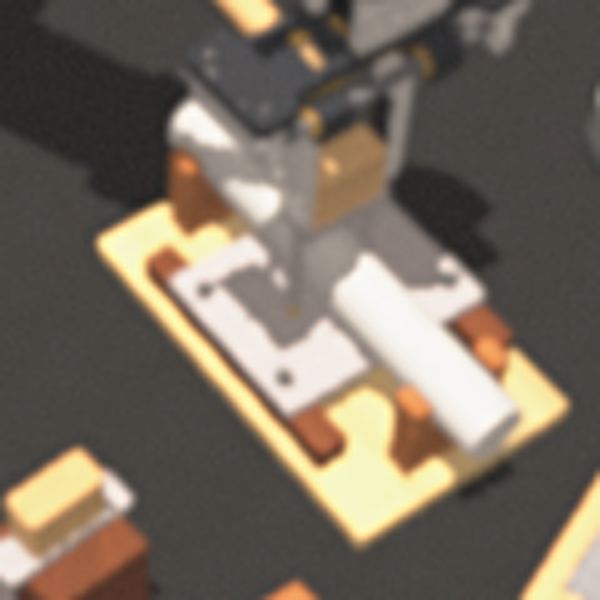

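```bash
python3 -c "
import cv2
im=cv2.imread('pics/w8.png')
cv2.imwrite('pics/w8b.png',cv2.resize(im[170:235,200:310],(790,467),interpolation=cv2.INTER_CUBIC))"
```

View pics/w8b.png

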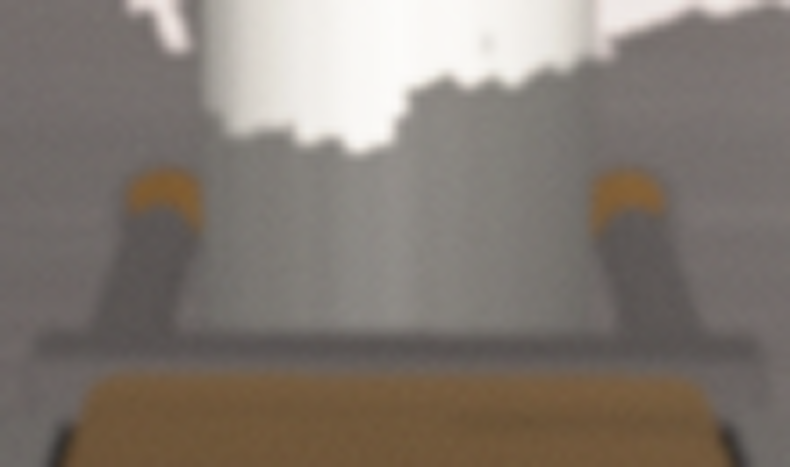

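Emit:
servo_tool --moves '[[[0,0,0.002,0,0,0,0.2],[0,0,0.004,0,0,0,0.2],[0,0,0.006,0,0,0,0.2],[0,0,0.008,0,0,0,0.2],[0,0,0.008,0,0,0,0.2]]]' --grip_force 50

```text
t: 9.55
tool_pos: [0.5567, 0.15, 0.1472]
orientation: [3.089, -0.572, -0.001]
ft_force: [0.1, 0.9, -1.9]
finger_gap: 0.0498
```

Emit:
servo_tool --moves '[[[0,0,0.002,0,0,0,0.2],[0,0,0.003,0,0,0,0.2],[0,0,0.003,0,0,0,0.2]]]'

```text
t: 9.93
tool_pos: [0.5568, 0.1501, 0.1443]
orientation: [3.089, -0.571, -0.0]
ft_force: [-0.1, 0.1, -3.1]
finger_gap: 0.0498
```

Emit:
servo_tool --moves '[[[0,0,0.002,0,0,0,0.2],[0,0,0.004,0,0,0,0.2],[0,0,0.006,0,0,0,0.2],[0,0,0.006,0,0,0,0.2]]]'

```text
t: 10.42
tool_pos: [0.5567, 0.15, 0.1382]
orientation: [3.089, -0.572, -0.001]
ft_force: [-0.2, -0.4, -2.4]
finger_gap: 0.0501
```

Emit:
servo_tool --moves '[[[0,0,0.001,0,0,0,0.2],[0,0,0.002,0,0,0,0.2],[0,0,0.003,0,0,0,0.2],[0,0,0.003,0,0,0,0.2]]]'

```text
t: 10.92
tool_pos: [0.557, 0.1501, 0.1367]
orientation: [-3.089, 0.571, -0.002]
ft_force: [-2.1, -0.3, 5.1]
finger_gap: 0.0496
```

```bash
python3 m.py w9 "[(190,142)]"
```

```text
10.925 [0.557  0.1501 0.1367] [-2.0798 -0.2779  5.0816] 0.04964683947151574
[[ 0.9339 -0.3577  0.001 ]
 [-0.3577 -0.9339 -0.0001]
 [ 0.001  -0.0003 -1.    ]]
```

View pics/w9.png

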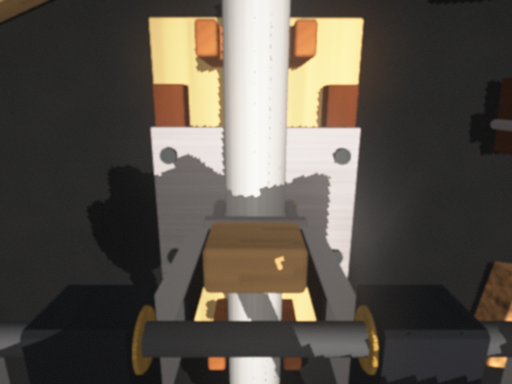

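Emit:
servo_tool --moves '[[[0,0,0.001,0,0,0,0.2],[0,0,0.002,0,0,0,0.2],[0,0,0.003,0,0,0,0.2],[0,0,0.003,0,0,0,0.2]]]'

```text
t: 11.48
tool_pos: [0.557, 0.15, 0.1338]
orientation: [-3.089, 0.571, -0.002]
ft_force: [-1.6, 0.1, 5.5]
finger_gap: 0.0495
```

Emit:
servo_tool --moves '[[[0,0,0.001,0,0,0,0.2],[0,0,0.002,0,0,0,0.2],[0,0,0.002,0,0,0,0.2]]]'

```text
t: 11.85
tool_pos: [0.557, 0.1501, 0.1318]
orientation: [-3.089, 0.571, -0.002]
ft_force: [-1.3, 0.2, 5.1]
finger_gap: 0.0501
```

Emit:
servo_tool --moves '[[[0,0,0.001,0,0,0,0.2],[0,0,0.002,0,0,0,0.2],[0,0,0.002,0,0,0,0.2]]]'

```text
t: 12.22
tool_pos: [0.557, 0.15, 0.1298]
orientation: [-3.089, 0.571, -0.002]
ft_force: [-1.8, -0.3, 6.1]
finger_gap: 0.0498
```

Emit:
servo_tool --moves '[[[0,0,0.001,0,0,0,0.2],[0,0,0.001,0,0,0,0.2],[0,0,0.002,0,0,0,0.2],[0,0,0.002,0,0,0,0.2]]]'

```text
t: 12.72
tool_pos: [0.5571, 0.1501, 0.1284]
orientation: [-3.089, 0.571, -0.002]
ft_force: [-2.4, -0.6, 8.5]
finger_gap: 0.0496
```

Emit:
servo_tool --moves '[[[0,0,0.001,0,0,0,0.2],[0,0,0.002,0,0,0,0.2],[0,0,0.002,0,0,0,0.2]]]'

```text
t: 13.1
tool_pos: [0.5571, 0.15, 0.1283]
orientation: [-3.089, 0.571, -0.004]
ft_force: [-4.2, -1.4, 18.9]
finger_gap: 0.0492
```

```bash
python3 m.py w10 "[(190,142)]"
```

```text
13.1 [0.5571 0.15   0.1283] [-4.2032 -1.3848 18.8573] 0.04922510580787369
[[ 0.9339 -0.3576  0.0024]
 [-0.3576 -0.9339 -0.    ]
 [ 0.0023 -0.0008 -1.    ]]
```

View pics/w10.png

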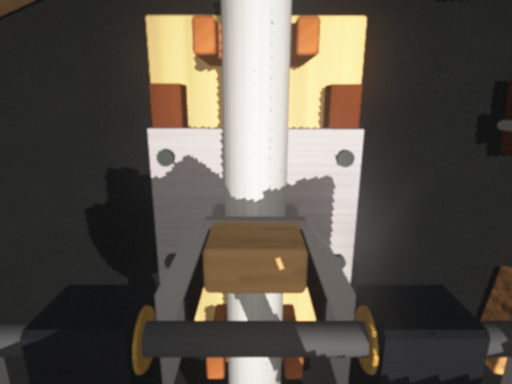

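Emit:
servo_tool --moves '[[[0,0,-0.002,0,0,0,0.2],[0,0,-0.003,0,0,0,0.2],[0,0,-0.003,0,0,0,0.2]]]'

```text
t: 13.52
tool_pos: [0.557, 0.1501, 0.1284]
orientation: [-3.089, 0.571, -0.001]
ft_force: [-3.4, -1.4, 8.4]
finger_gap: 0.0497
```

Emit:
servo_tool --moves '[[[0,0,0,0,0,0,0.7],[0,0,0,0,0,0,0.8],[0,0,0,0,0,0,0.8],[0,0,0,0,0,0,0.8],[0,0,0,0,0,0,0.8],[0,0,0,0,0,0,0.8]]]'

```text
t: 14.28
tool_pos: [0.5569, 0.1501, 0.1274]
orientation: [3.089, -0.571, 0.0]
ft_force: [0.6, -0.4, -0.4]
finger_gap: 0.0752
```

```bash
python3 m.py w11 "[(190,142)]"
```

```text
14.275 [0.5569 0.1501 0.1274] [ 0.6114 -0.3581 -0.4079] 0.07515065740563061
[[ 0.9338 -0.3577  0.    ]
 [-0.3577 -0.9338 -0.0001]
 [ 0.0001  0.0001 -1.    ]]
```

View pics/w11.png

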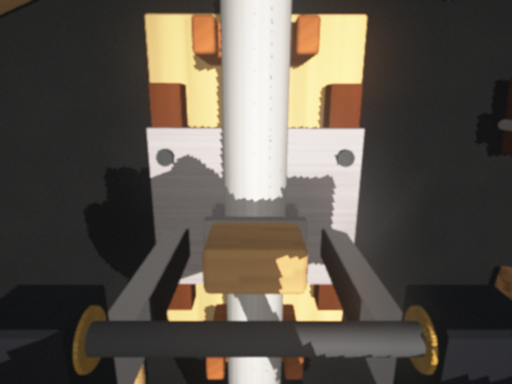

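Released and free of contact. I'll rise straight up, move back and check that the bridge is seated.

Emit:
servo_tool --moves '[[[0,0,-0.01,0,0,0,0.8],[0,0,-0.04,0,0,0,0.8],[0,0,-0.09,0,0,0,0.8],[-0.06,0,-0.14,0,0,0,0.8],[-0.12,0,-0.15,0,0,0,0.8],[-0.16,0,-0.15,0,0,0,0.8],[-0.16,0,-0.15,0,0,0,0.8],[-0.16,0,-0.15,0,0,0,0.8]]]'

```text
t: 15.32
tool_pos: [0.4082, 0.2073, 0.2781]
orientation: [-3.089, 0.571, -0.004]
ft_force: [-0.0, 0.4, -0.8]
finger_gap: 0.0749
```

```bash
python3 -c "
from h import *
from bench import env
s=env.get_state();print(s['t'],s['tool_pos'],s['ft_force'])
out=[]
for n,(x,y,w,h) in dict(scene=(230,100,130,110),top=(145,120,100,120),wrist=(0,0,512,384)).items():
    f=env.grab_frame(n);cv2.imwrite(f'pics/{n}12.png',f['color']);np.savez(n+'12.npz',**{k:f[k] for k in('camera_matrix','camera_from_world')})
    c=f['color'][y:y+h,x:x+w];k=min(780/w,580/h)
    cv2.imwrite(f'pics/{n}12c.png',cv2.resize(c,None,fx=k,fy=k,interpolation=cv2.INTER_CUBIC))
"
```

```text
15.325 [0.4082 0.2073 0.2781] [-0.002   0.4457 -0.7973]
```

View pics/scene12c.png

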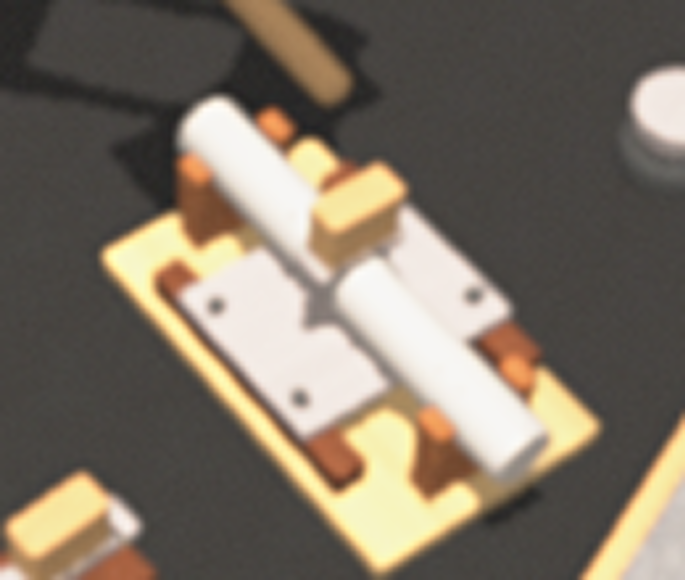

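View pics/wrist12c.png

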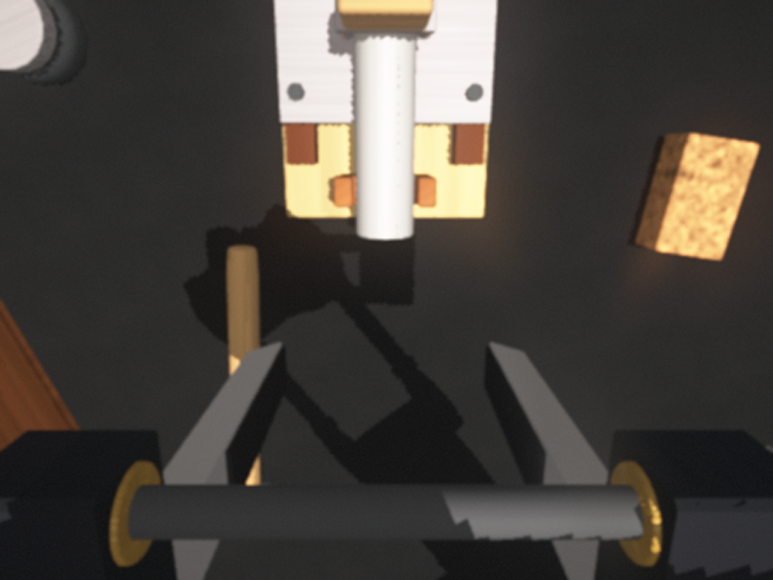

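View pics/top12.png

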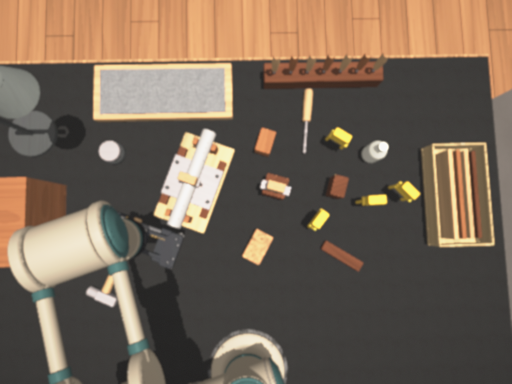

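Run:
```python
from h import *
g=dict(np.load("scene12.npz"));k=580/110
C=np.array([.557,.150]);a=np.deg2rad(-21)
X=np.array([np.cos(a),np.sin(a)]);Y=np.array([-np.sin(a),np.cos(a)])
for z in (.139,.145):
  print(z,[np.round((proj(g,[*(C+i*12*X/1000+j*25*Y/1000),z])-[230,100])*k) for i,j in((-1,-1),(-1,1),(1,1),(1,-1))])
```

```text
0.139 [array([304., 198.]), array([376., 157.]), array([404., 185.]), array([331., 226.])]
0.145 [array([304., 191.]), array([377., 150.]), array([405., 177.]), array([332., 219.])]
```

```bash
python3 -c "
from bench import env
print(env.sign_off())"
```

```text
the job is handed in; nothing more can be done
None
```

The narrower U-bolt is clamped over the pipe with its bridge home. I handed the job in at about 15.5 s, well inside the 69 s limit.

- **Fit:** I took the U-bolt off its stand and lined it up from the wrist camera, which showed the brass stops in both holes. No feel-search was needed: both legs went into the holes without any contact force. I then pushed the stops down with about 8 N.
- **Seating:** The tool stopped at z = 0.128, the expected home height. A further 2 mm of commanded travel only raised the force to about 19 N (at most about 21 N above the carried weight) with no movement. I backed off, let go and moved clear.
- **Last checks:** In the pictures the U-bolt sits level astride the pipe with both legs in the plate. The wider U-bolt and the bystanders are in place as far as visible; the arm hides part of the hammer.
- **Measurements that disagreed:** Before release the gripper was still pressing with about 8–10 N, because I backed off slightly less than needed, but nothing jerked when it opened. The final picture puts the block top about 2 mm off the projected position, towards lower rather than higher, within calibration error. An early two-camera height estimate of the block, 0.110 m against the expected 0.118, also disagreed. I used the known height, and the grasp confirmed it.

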